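# Set the pendulum angle gauge on the sprung stud

## Task

Take the pendulum angle gauge out of its holder by the ribbed grip on top, stand its round foot upright on the middle of the crowned head of the sprung stud so that the stud gives part of its travel, and then, with the foot still pressing on the stud, rock the gauge sideways until its swinging pointer settles on the index tab of the dial. Finish while holding it like that, still and with the stud pressed part of the way but not to the bottom, so that the fitter can read the angle; press gently and leave everything else on the trolley where it is.

Things in the scene. Friction and masses are not known exactly. Their poses are not given: they have to be found in the camera images.
- gauge: angle gauge, 0.35 kg: beam 24 x 96 x 14 mm with a half-round foot under it, a round dial (diameter 100 mm) above, a ribbed grip on top. Upright in the holder at first. Origin: axis of the foot (radius 15 mm, 24 mm long along x), level with the beam's underside. x level, out of the dial's back (dial faces -x); y along the beam; z up. Rocking about the origin keeps the stud still
- gauge_grip (a point): centre of the gauge's grip, 150 mm above the gauge's origin along its z; the grip is 24 mm (gauge x) by 32 mm (gauge y) by 44 mm (z); axes as the gauge's. Gripping across the 32 mm (fingers closing along gauge y) keeps the gauge from turning in the fingers as it is rocked
- pointer (a joint): pendulum pointer, free about the gauge's x axis at the dial's centre (74 mm above the gauge's origin): it hangs plumb and settles in about 1 s. 0 rad with the gauge upright; positive when its tip is on the gauge's +y side of the dial, which happens when the gauge's top leans to its +y side: the value equals that lean
- index_tab (a joint): the index tab that marks the angle wanted, a small dark tab 6 mm wide and 15 mm long on the dial's rim just below the pointer's tip, stiffly set beforehand at 0.2 to 0.45 rad; same zero and sense as the pointer, so pointer = index_tab means on the mark. It is not to be moved
- pointer_tip (a point): tip of the pointer, 36 mm from the dial's centre; its z axis points from the tip to the dial's axis
- index_tip (a point): inner end of the index tab, 38 mm from the dial's centre; its z axis points to the dial's axis
- holder: fixed gauge holder, foot plate 70 (x) x 130 (y) x 8 mm, origin at the centre of its underside, z up, same yaw as the gauge at the start. Two rails carry the gauge's beam at 30 mm height, with lips before and behind it up to 45 mm; the gauge is lifted straight up out of it (clear after 20 mm, or 35 mm for the foot's lowest point)
- stud_block: fixed stud block, dark base 70 x 90 x 16 mm with a collar (diameter 34 mm) up to 48 mm, in which the sprung stud slides; origin at the centre of its underside, z up. Holder and stud block stand left and right of the middle, in either order
- stud (a joint): how far the sprung stud is pressed down, 0 to 0.015 m; about 2 N starts it and each mm takes 0.35 N more (4.7 N at half travel)
- stud_top (a point): highest point of the stud's crowned head (head diameter 32 mm, rising 6 mm to the middle), 82 mm above the trolley when not pressed; nothing else is near it
- fork_bracket: bystander: loose fork bracket 60 x 82 x 90 mm with a roller, at the right, origin at the centre of its underside
- drilled_block: bystander: loose steel block 34 x 82 x 18 mm with a stub (diameter 22 mm, top at 57 mm), in front of the middle, nearest the robot; it is not the sprung stud; origin at the centre of its underside

How it is judged:
On the way, in this order (a step that is already met when the one before it is completed fails the run):
1. the gauge is lifted clear out of its holder in the fingers (distance of gauge from where it was at the start of the episode above 0.04 m and contact force between gauge and holder below 0.05 N and contact force between the fingers and gauge above 2 N), for 0.1 s.
2. the gauge stands upright (within 0.12 rad) with its foot on the middle of the stud's head (within 10 mm) and presses the stud by at least 2 mm (horizontal distance between gauge and stud_top below 0.01 m and value of joint stud above 0.002 m and contact force between gauge and stud_block above 0.5 N and contact force between the fingers and gauge above 2 N and angle between gauge's own z axis and vertical below 0.12 rad), for 0.2 s.
At the end, for the whole second after the job is handed in: the fingers hold the gauge still; its foot presses on the stud's head within 10 mm of the middle, the stud pressed 2 to 14 mm of its 15; the gauge is leaned over (more than 0.12 rad) so that the settled pointer is within 0.06 rad of the index tab's middle (that is, within the tab's width) (horizontal distance between gauge and stud_top below 0.01 m and value of joint stud between 0.002 and 0.014 m and contact force between gauge and stud_block above 0.5 N and contact force between the fingers and gauge above 2 N and angle between the z axis of pointer_tip and the z axis of index_tip, either way round below 0.06 rad and angle between gauge's own z axis and vertical above 0.12 rad and velocity of joint pointer between -0.15 and 0.15 rad/s and linear speed of gauge below 0.02 m/s and contact force between gauge and holder below 0.05 N); the arm keeps its last pose, push and grip.
It fails at once if the gauge is forced onto the stud with more than 25 N (contact force between gauge and stud_block above 25 N).
It fails at once if a bystander is shifted by more than 30 mm (distance of any of fork_bracket, drilled_block from where it was at the start of the episode above 0.03 m).
It also fails if it takes over 48 s, if anything falls off the work surface, if the arm or the gripper's body presses on something with over 40 N, if the wrist force passes 120 N, or if a joint passes its speed limit or range.

## Robot

A 7-joint arm with a two-finger parallel gripper is mounted at the origin on a cart in front of the work surface, level with it; the furniture and walls round the work are solid. World frame = base frame: x ahead of the robot, y to its left, z up, the work surface at z = 0. Lengths are in m, angles in rad, forces in N, time in s.
With the tool pointing down it reaches from about 0.4 to 0.85 m from the base axis. Payload 10.4 kg.
Tool frame: the origin (TCP) lies midway between the tips of the shut fingers; the grasp point (between the pads) lies 19 mm behind it; z points along the fingers, y is the direction in which the jaws open and shut (so a half turn about z gives the same grasp; the last joint's range is limited). The gripper opens to 87 mm and grips with 3 to 60 N. Pads are 19 mm wide; open, the fingers measure 117 mm over their backs; the gripper's body (75 mm by 190 mm) begins 51 mm behind the grasp point.
Start: joints at [1.116, 0.332, -0.065, 1.46, 0.022, 1.35, -0.088], TCP at [0.262, -0.568, 0.223] pointing down, gripper open.
Joint ranges: [-2.6, 2.6], [-0.5, 2.12], [-1.47, 1.34], [0.16, 2.42], [-1.27, 4.41], [0.06, 2.06], [-2.6, 2.6]. Speed limits (rad/s): [2.22, 2.22, 2.79, 2.79, 3.14, 3.14, 3.14].

## Interface

Orientations are given as a unit quaternion [x, y, z, w].
In Python, from bench import r gives the robot as it stands.
- The arm moves only by the tool step_arm, never from a script. Its argument "increments" is a list of rows, each a list of 2 entries, a list of its own where there are three numbers: the shift along the tool's x, y, z in m, then the turn, a rotation vector about the tool's x, y, z in rad. A call has 1 to 5 rows; each row is the pose to reach, as a shift and turn from the pose measured when the call began, along the tool's axes at that moment; what a row does not reach only later rows make up. A row lasts 1/10 s, in which the tool goes at most 50 mm and 8.59 degrees, less where a joint would pass 70% of its speed; a pose out of reach is approached as far as the arm can. A call with a gripper value outside its range is refused whole. "hand" is the closure, from -1 (fully open) to 1 (shut), so that 0 is half open, set as the call begins (left out, the last holds). The fingers move at their own pace and stop on an object; "grip_force" is the grip in N (left out, the last holds). Time passes only in rows, so rows that repeat a pose let the fingers close. It gives the time, the measured TCP pose, the force and the opening at its end, in the units of the state.
- r.read_state(): the state, without advancing time (a new reading comes with each control period).
- r.camera(name): name is "scene" or "top" or "wrist"; returns a dict with "pixels" (384x512x3 uint8, blue, green, red), "camera_matrix" (3x3 intrinsics, pixels), "k1" (the pictures are not rectified: a ray, as slopes to the right and down, at radius r is drawn at 1 + k1 r^2 times it, then the intrinsics apply), "extrinsics" (4x4, takes a point from camera to world coordinates). Camera axes: x right, y up, looking along -z (the intrinsics and any distortion apply to the point x, -y, -z); pixel columns grow to the right and rows downward; lengths in m; the calibration is good to about 2 mm. A picture is of the moment at which its call begins. There is no depth.
- r.close_job(): hands the job in, once; it reports no verdict.
The state is a dict: "time": time; "joint_positions": joint angles; "joint_vel": joint speeds; "joint_torque": joint torques, N m; "ee_pos": TCP position; "eef_rot": TCP orientation; "ft_force": force on the tool from outside, world axes, zero at the start; "torque": the same for the moment, N m; "width": finger opening in m.
Only numpy, scipy, OpenCV 4.12 (cv2) and the standard library are available. Lean on these libraries where they do the work, as an engineer would, in place of code of your own. Each camera call takes 0.05 s, during which the arm holds its last target.

## Working session

There is one attempt and no reset: what is moved stays moved. The work goes in short steps, Python scripts to look and compute and a tool call to move; the robot and the scene stay as the last step left them, time stands still between calls to the robot, and variables do not carry over. Pictures are saved under pics/ and viewed, and the job is handed in when it is done.

Besides the shell and the picture viewer there is one more tool, called after "Call:" as name([rows], argument=value, ...), one row to a line, values as JSON. step_arm: Moves the arm, as the interface text tells. Its arguments: {"type":"object","properties":{"increments":{"type":"array"},"hand":{"type":"number"},"grip_force":{"type":"number"}},"required":["increments"]}

```bash
mkdir -p pics; ls
python3 - <<'E'
from bench import r
import cv2,numpy as np
s=r.read_state(); print({k:np.round(v,3).tolist() for k,v in s.items()})
for n in ["scene","top","wrist"]:
    c=r.camera(n); cv2.imwrite(f"pics/{n}0.png",c["pixels"]); print(n,np.round(c["camera_matrix"],1).tolist(),c["k1"],np.round(c["extrinsics"],3).tolist())
E
```

```text
pics
{'time': 0.0, 'joint_positions': [1.116, 0.333, -0.065, 1.461, 0.022, 1.35, -0.088], 'joint_vel': [-0.002, 0.001, 0.0, -0.001, 0.002, 0.001, -0.003], 'joint_torque': [-0.0, -62.325, 0.024, -38.989, -0.061, 0.04, 0.0], 'ee_pos': [0.261, -0.567, 0.222], 'eef_rot': [0.977, 0.214, -0.0, -0.001], 'ft_force': [-0.813, -0.6, -0.662], 'torque': [0.045, 0.006, -0.014], 'width': 0.087}
scene [[358.4, 0.0, 255.9], [0.0, 358.4, 191.1], [0.0, 0.0, 1.0]] 0.004512495586646069 [[-0.894, 0.222, -0.388, 0.049], [-0.447, -0.482, 0.754, 0.719], [-0.019, 0.848, 0.53, 0.681], [0.0, 0.0, 0.0, 1.0]]
top [[355.1, 0.0, 262.2], [0.0, 355.1, 189.6], [0.0, 0.0, 1.0]] 0.00020417153105307349 [[-0.027, 0.988, -0.151, 0.333], [-0.999, -0.031, -0.025, -0.115], [-0.03, 0.15, 0.988, 0.957], [0.0, 0.0, 0.0, 1.0]]
wrist [[312.0, 0.0, 256.9], [0.0, 312.0, 194.4], [0.0, 0.0, 1.0]] -0.04267017041297418 [[0.418, 0.875, 0.245, 0.328], [-0.908, 0.403, 0.112, -0.537], [-0.001, -0.269, 0.963, 0.384], [0.0, 0.0, 0.0, 1.0]]
```

View pics/scene0.png

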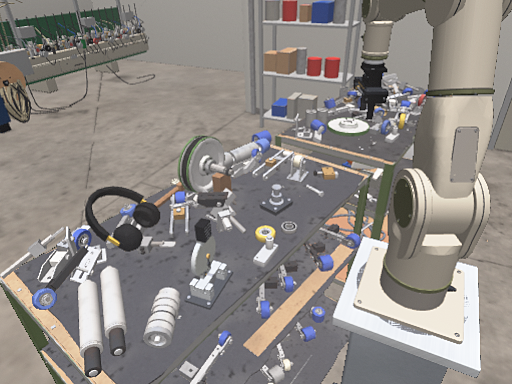

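View pics/top0.png

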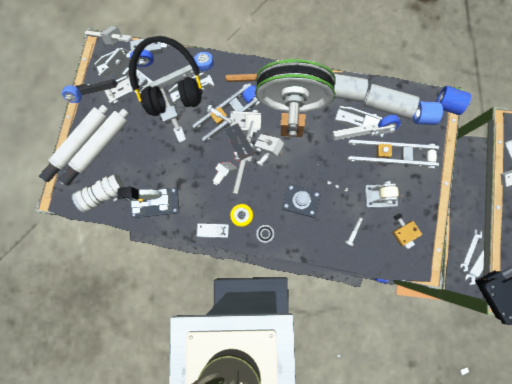

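View pics/wrist0.png

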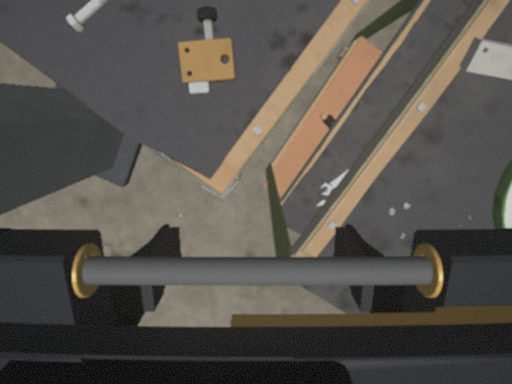

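The scene view shows the gauge in its holder around (205,255) and the stud at (276,198). In the top view the gauge is at (150,198) and the stud at (302,200). I'll zoom in on both.

```bash
cat > h.py <<'E'
import numpy as np,cv2
from scipy.spatial.transform import Rotation as R
def und(c,uv):
    # undistort: forward factor 1+k1 r^2 on slopes
    K=c["camera_matrix"]; d=np.array([c["k1"],0,0,0,0.])
    return cv2.undistortPoints(np.array(uv,float).reshape(-1,1,2),K,d).reshape(-1,2)
def ray(c,uv):
    s=und(c,uv); E=c["extrinsics"]
    d=np.c_[s[:,0],-s[:,1],-np.ones(len(s))]@E[:3,:3].T
    return E[:3,3],d/np.linalg.norm(d,axis=1,keepdims=True)
def onz(c,uv,z):
    o,d=ray(c,uv); return o+d*((z-o[2])/d[:,2])[:,None]
def proj(c,P):
    E=c["extrinsics"]; p=(np.atleast_2d(P)-E[:3,3])@E[:3,:3]
    q=np.c_[p[:,0],-p[:,1],-p[:,2]]
    return cv2.projectPoints(q,np.zeros(3),np.zeros(3),c["camera_matrix"],np.array([c["k1"],0,0,0,0.]))[0].reshape(-1,2)
def tri(cs,uvs):
    A=0;b=0
    for c,uv in zip(cs,uvs):
        o,d=ray(c,[uv]);M=np.eye(3)-np.outer(d[0],d[0]);A=A+M;b=b+M@o
    return np.linalg.solve(A,b)
def crop(im,x0,y0,x1,y1,f,name):
    cv2.imwrite(name,cv2.resize(im[y0:y1,x0:x1],None,fx=f,fy=f,interpolation=cv2.INTER_CUBIC))
E
python3 - <<'E'
from h import *
s=cv2.imread("pics/scene0.png");t=cv2.imread("pics/top0.png")
a=cv2.resize(s[210:310,165:265],None,fx=5.5,fy=5.5,interpolation=cv2.INTER_CUBIC);cv2.imwrite("pics/s_g.png",a)
crop(t,105,170,195,230,8,"pics/t_g.png")
b=np.hstack([cv2.resize(s[170:225,245:310],(390,330),interpolation=cv2.INTER_CUBIC),cv2.resize(t[175:230,272:337],(390,330),interpolation=cv2.INTER_CUBIC)])
cv2.imwrite("pics/stud.png",b)
E
```

```text
(no output)
```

View pics/s_g.png

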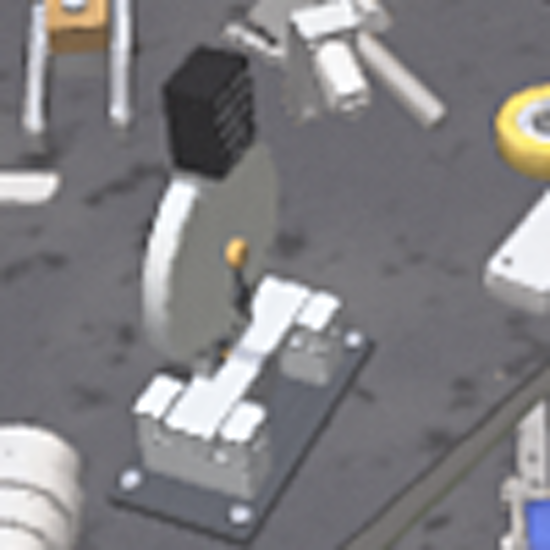

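View pics/t_g.png

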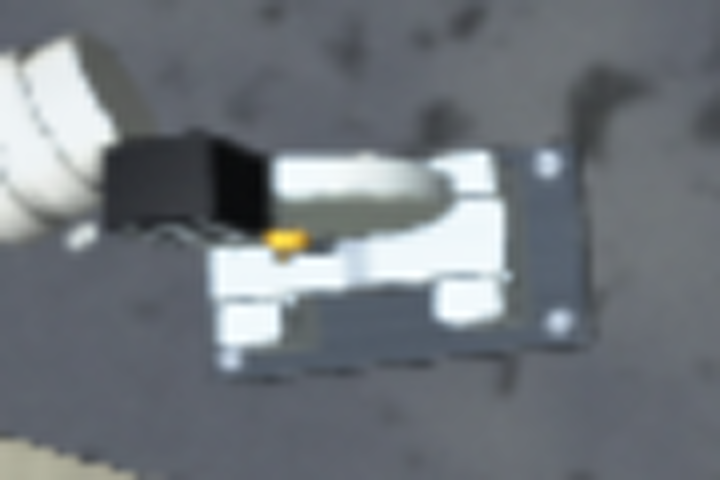

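View pics/stud.png

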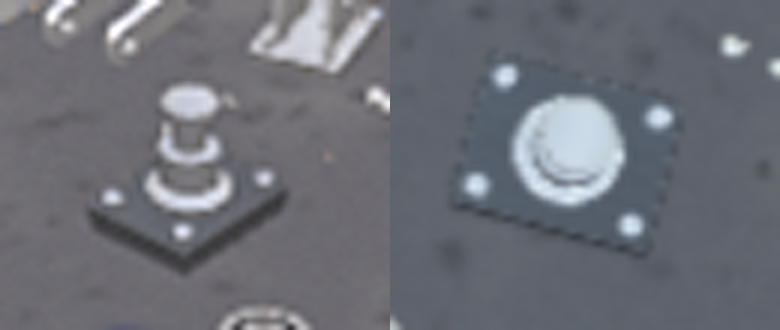

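Run:
```python
from bench import r
from h import *
t=r.camera("top");s=r.camera("scene")
m=lambda p,f,o:(np.array(p,float)+.5)/f-.5+np.array(o)
T=lambda p:m(p,8,(105,170)); S=lambda p:m(p,5.5,(165,210))
np.set_printoptions(precision=4,suppress=True)
TR,BR,BL=onz(t,[T((583,148)),T((592,342)),T((218,377))],.008)
print("holder top: ",TR,BR,BL,"ctr",(TR+BL)/2,"yawY",np.degrees(np.arctan2(*( -(BL-BR)[[0]],(BL-BR)[1]))),"yawX",np.degrees(np.arctan2((TR-BR)[1],(TR-BR)[0])),np.linalg.norm(BL-BR),np.linalg.norm(TR-BR))
a,b,c=onz(s,[S((112,497)),S((245,540)),S((375,343))],.008)
print("holder scene",a,b,c,"ctr",(a+c)/2,np.linalg.norm(b-c),np.linalg.norm(b-a),"yawY",np.degrees(np.arctan2(-(b-c)[0],(b-c)[1])))
print("grip top tv",onz(t,[T((158,185))],.202), "scene gtop",onz(s,[S((210,68))],.202))
st=m((188,137),6,(272,175)); ss=m((189,102),6,(245,170))
print("stud",onz(t,[st],.079),onz(s,[ss],.079),tri([t,s],[st,ss]))
# block base corners top z=.016
cs=onz(t,[m(p,6,(272,175)) for p in [(102,48),(290,92),(258,255),(62,208)]],.016);print(cs,cs.mean(0))
bs=onz(t,[m(p,6,(272,175)) for p in [(115,76),(269,117),(241,224),(86,184)]],.016);print("bolts ctr",bs.mean(0))
bs=onz(s,[m(p,6,(245,170)) for p in [(113,197),(264,177)]],.016);print("bolts ctr scene",bs.mean(0))
```

```text
holder top:  [0.4887 0.1402 0.008 ] [0.4224 0.1365 0.008 ] [0.4142 0.2637 0.008 ] ctr [0.4515 0.2019 0.008 ] yawY [3.6625] yawX 3.1754880665809293 0.1273857056736645 0.0664431511635649
holder scene [0.4768 0.2732 0.008 ] [0.4117 0.2677 0.008 ] [0.4193 0.143  0.008 ] ctr [0.4481 0.2081 0.008 ] 0.12494942282017943 0.06534948918653301 yawY 3.4716817317713806
grip top tv [[0.4503 0.2043 0.202 ]] scene gtop [[0.4497 0.2034 0.202 ]]
stud [[ 0.4437 -0.1932  0.079 ]] [[ 0.4433 -0.1889  0.079 ]] [ 0.4445 -0.1932  0.0762]
[[ 0.4929 -0.1622  0.016 ]
 [ 0.4704 -0.2448  0.016 ]
 [ 0.3984 -0.2272  0.016 ]
 [ 0.4217 -0.1418  0.016 ]] [ 0.4459 -0.194   0.016 ]
bolts ctr [ 0.446  -0.1939  0.016 ]
bolts ctr scene [ 0.4477 -0.2004  0.016 ]
```

Add to h.py:
```python
def go(s,pos=None,rot=None):
    "shift in tool axes and turn (tool rotvec) from the measured state to a world pose"
    q=R.from_quat(s["eef_rot"]); p=np.array(s["ee_pos"])
    d=q.inv().apply(np.array(pos)-p) if pos is not None else None
    w=(q.inv()*rot).as_rotvec() if rot is not None else None
    print("pos",p.round(4),"q",np.round(s["eef_rot"],4),"shift",np.round(d,4) if d is not None else None,"turn",np.round(w,4) if w is not None else None)
def tool(yaw_y,tilt=0):
    "tool down, tool y at world angle yaw_y (deg); tilted by tilt rad about gauge x"
    a=np.radians(yaw_y); y=np.array([np.cos(a),np.sin(a),0]);z=np.array([0,0,-1.]);x=np.cross(y,z)
    gx=np.array([np.sin(a),-np.cos(a),0])
    return R.from_rotvec(-tilt*gx)*R.from_matrix(np.c_[x,y,z])
```

```text
(no output)
```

Call:
step_arm([
  [[0.03,-0.015,-0.03],[0,0,-0.14]],
  [[0.07,-0.035,-0.06],[0,0,-0.28]],
  [[0.11,-0.06,-0.08],[0,0,-0.42]],
  [[0.15,-0.085,-0.08],[0,0,-0.56]],
  [[0.19,-0.11,-0.08],[0,0,-0.7]],
], hand=-1, grip_force=20)

```text
time: 0.75
ee_pos: [0.3891, -0.3865, 0.3033]
eef_rot: [0.843, 0.539, 0.0, 0.001]
ft_force: [1.6, -0.7, -0.0]
width: 0.0871
```

Run:
```python
from bench import r
from h import *
s=r.read_state();print(np.round(s["joint_positions"],2)); go(s,[.45,.0,.32],tool(93.5))
```

```text
[ 0.94  0.15 -0.27  1.52  0.04  1.48  0.23]
pos [ 0.3891 -0.3865  0.3033] q [8.426e-01 5.385e-01 2.000e-04 6.000e-04] shift [ 0.3764 -0.1071 -0.017 ] turn [ 4.0000e-04  1.5000e-03 -2.0653e+00]
```

Call:
step_arm([
  [[0.047,-0.013,-0.01],[0,0,-0.14]],
  [[0.094,-0.026,-0.02],[0,0,-0.28]],
  [[0.14,-0.04,-0.02],[0,0,-0.42]],
  [[0.18,-0.05,-0.02],[0,0,-0.56]],
  [[0.19,-0.055,-0.02],[0,0,-0.7]],
])

```text
time: 1.25
ee_pos: [0.4201, -0.1861, 0.3237]
eef_rot: [0.602, 0.798, 0.0, 0.001]
ft_force: [-0.1, -0.4, 1.3]
width: 0.087
```

Run:
```python
from bench import r
from h import *
s=r.read_state();print(np.round(s["joint_positions"],2)); go(s,[.45,.12,.32],tool(93.5))
c=r.camera("wrist");cv2.imwrite("pics/w1.png",c["pixels"]);print(proj(c,[.4445,-.1932,.082]))
```

```text
[ 0.8  -0.05 -0.45  1.68 -0.02  1.5   0.62]
pos [ 0.4201 -0.1861  0.3237] q [6.021e-01 7.984e-01 1.000e-04 1.200e-03] shift [0.2861 0.1129 0.0034] turn [ 2.0000e-04  2.6000e-03 -1.3533e+00]
[[273.52280669 175.7168623 ]]
```

View pics/w1.png

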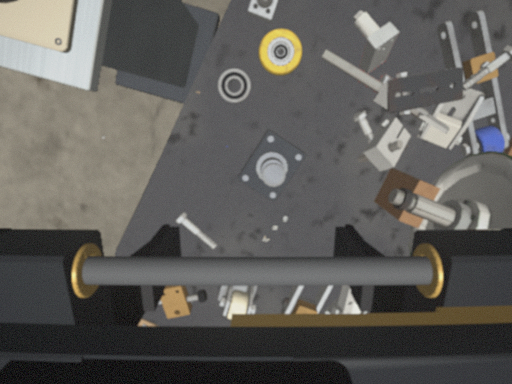

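The wrist view has the stud at about (273,173), close to the predicted (273.5,175.7). I'll zoom in to refine it.

Run:
```python
from h import *
crop(cv2.imread("pics/w1.png"),238,125,308,205,7,"pics/w1c.png")
```

```text
(no output)
```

View pics/w1c.png

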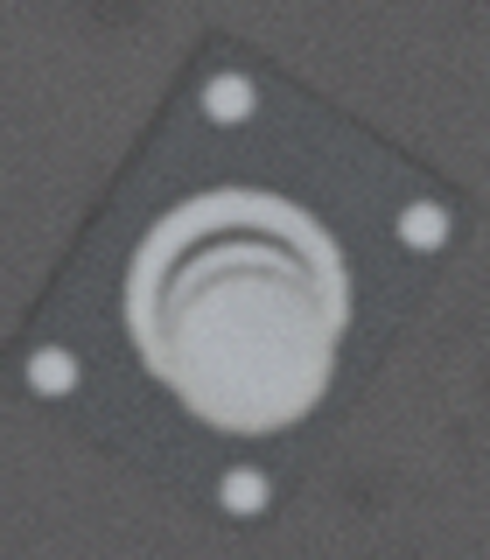

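Call:
step_arm([
  [[0.045,0.02,0],[0,0,-0.14]],
  [[0.09,0.04,0],[0,0,-0.28]],
  [[0.135,0.055,0],[0,0,-0.42]],
  [[0.18,0.07,0],[0,0,-0.56]],
  [[0.21,0.085,0],[0,0,-0.7]],
])

```text
time: 1.8
ee_pos: [0.4416, 0.0414, 0.3238]
eef_rot: [0.286, 0.958, -0.0, 0.002]
ft_force: [0.1, -0.0, -0.2]
width: 0.0868
```

Run:
```python
from bench import r
from h import *
s=r.read_state();print(np.round(s["joint_positions"],2)); go(s,[.45,.15,.32],tool(93.5))
```

```text
[ 0.56 -0.09 -0.69  1.71 -0.06  1.51  0.86]
pos [0.4416 0.0414 0.3238] q [ 2.858e-01  9.583e-01 -5.000e-04  1.500e-03] shift [0.0524 0.0955 0.0037] turn [-0.0011  0.0031 -0.6407]
```

Run:
```python
from bench import r
from h import *
np.set_printoptions(precision=4,suppress=True)
s=r.read_state();c=r.camera("wrist");cv2.imwrite("pics/w2.png",c["pixels"])
def M(q,p):
    T=np.eye(4);T[:3,:3]=R.from_quat(q).as_matrix();T[:3,3]=p;return T
X=np.linalg.inv(M(s["eef_rot"],s["ee_pos"]))@c["extrinsics"]; print(X)
c1=dict(c);c1["extrinsics"]=M([.6021,.7984,.0001,.0012],[.4201,-.1861,.3237])@X
print("stud wrist",onz(c1,[(273.4,174.4)],.076),"bolts",onz(c1,[(296.5*0+237/7-.5+238,297/7-.5+125)],.016))
```

```text
[[-0.0002  0.964   0.266   0.0732]
 [ 1.     -0.0003  0.0021  0.0003]
 [ 0.0021  0.266  -0.964  -0.162 ]
 [ 0.      0.      0.      1.    ]]
stud wrist [[ 0.4446 -0.1921  0.076 ]] bolts [[ 0.4448 -0.1931  0.016 ]]
```

View pics/w2.png

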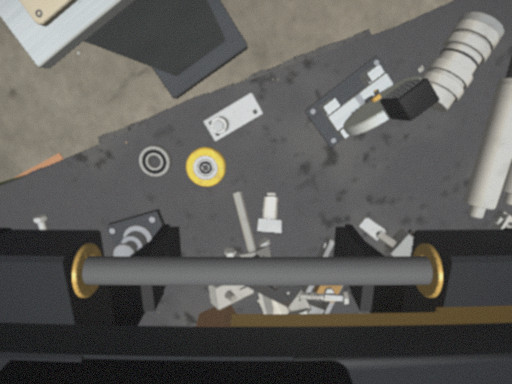

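Call:
step_arm([
  [[0.02,0.03,0],[0,0,-0.14]],
  [[0.03,0.05,0],[0,0,-0.28]],
  [[0.05,0.07,0],[0,0,-0.42]],
  [[0.05,0.08,0],[0,0,-0.56]],
  [[0.05,0.08,0],[0,0,-0.64]],
])

```text
time: 2.35
ee_pos: [0.4432, 0.1409, 0.3238]
eef_rot: [-0.039, 0.999, 0.0, 0.002]
ft_force: [-0.8, -0.7, 0.3]
width: 0.0871
```

Run:
```python
from bench import r
from h import *
s=r.read_state();print(np.round(s["joint_positions"],2)); go(s,[.45,.203,.24],tool(93.5))
c=r.camera("wrist");cv2.imwrite("pics/w3.png",c["pixels"]);print(proj(c,[[.45,.203,.202],[.45,.203,.008]]))
```

```text
[ 0.43 -0.03 -0.8   1.66 -0.02  1.5   1.28]
pos [0.4432 0.1409 0.3238] q [-3.880e-02  9.992e-01  1.000e-04  1.600e-03] shift [-0.0113  0.0614  0.0839] turn [0.     0.0033 0.0165]
[[321.42817214 200.66149395]
 [296.64815788 164.68498137]]
```

View pics/w3.png

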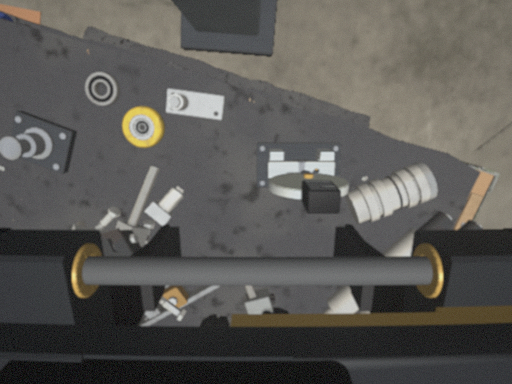

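The wrist view shows the grip's top at about (321,200), where I predicted it. I'll zoom in to get the yaw and centre.

Run:
```python
from h import *
crop(cv2.imread("pics/w3.png"),250,135,350,220,7,"pics/w3c.png")
```

```text
(no output)
```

View pics/w3c.png

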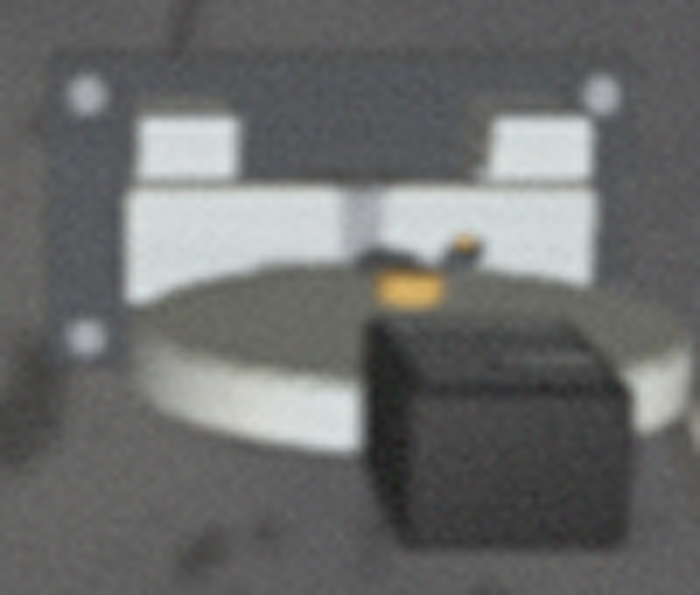

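Run:
```python
from bench import r
from h import *
np.set_printoptions(precision=4,suppress=True)
s=r.read_state();c=r.camera("wrist")
m=lambda p:(np.array(p,float)+.5)/7-.5+np.array((250,135))
a,b,d=onz(c,[m((86,96)),m((601,94)),m((86,340))],.008); print(a,b,d,"ctr",(b+d)/2,"yaw",np.degrees(np.arctan2(-(b-a)[0],(b-a)[1])),np.degrees(np.arctan2((d-a)[1],(d-a)[0])))
g=onz(c,[m((412,392)),m((625,392)),m((405,545)),m((628,545))],.202);print(g,g.mean(0))
# beam top front edge
g=onz(c,[m((128,186)),m((597,186))],.044);print(g, np.degrees(np.arctan2(-(g[1]-g[0])[0],(g[1]-g[0])[1])),g.mean(0))
go(s,[.45,.2035,.24],tool(93.5))
```

```text
[0.4288 0.1462 0.008 ] [0.4192 0.2584 0.008 ] [0.4834 0.1508 0.008 ] ctr [0.4513 0.2046 0.008 ] yaw 4.894444296831098 4.800062150830835
[[0.4409 0.1885 0.202 ]
 [0.4386 0.2172 0.202 ]
 [0.4626 0.1903 0.202 ]
 [0.4601 0.2209 0.202 ]] [0.4506 0.2042 0.202 ]
[[0.442  0.1554 0.044 ]
 [0.4342 0.251  0.044 ]] 4.653677959744844 [0.4381 0.2032 0.044 ]
pos [0.4432 0.1401 0.3237] q [-0.0399  0.9992 -0.0001  0.0015] shift [-0.0116  0.0627  0.0838] turn [-0.0002  0.003   0.0188]
```

Call:
step_arm([
  [[-0.006,0.035,0],[0,0.003,0]],
  [[-0.0125,0.063,0.01],[0,0.003,0]],
  [[-0.0125,0.063,0.05],[0,0.003,0]],
  [[-0.0125,0.063,0.08],[0,0.003,0]],
  [[-0.0125,0.063,0.09],[0,0.003,0]],
])

```text
time: 2.95
ee_pos: [0.4506, 0.2017, 0.2309]
eef_rot: [-0.033, 0.999, -0.001, -0.002]
ft_force: [-0.1, 0.0, 0.2]
width: 0.0868
```

Run:
```python
from bench import r
from h import *
s=r.read_state();print(np.round(s["joint_positions"],2)); go(s,[.4505,.204,.161],tool(94.5))
c=r.camera("wrist");cv2.imwrite("pics/w4.png",c["pixels"]);print(proj(c,[[.4505,.204,.202],[.45,.203,.008]]))
```

```text
[ 0.33  0.11 -0.88  1.75  0.09  1.33  1.06]
pos [0.4506 0.2017 0.2309] q [-3.340e-02  9.994e-01 -8.000e-04 -2.000e-03] shift [-0.0004  0.0024  0.0699] turn [-0.0014 -0.0041 -0.0117]
[[260.15791616 225.00548177]
 [258.24936802 169.5007559 ]]
```

View pics/w4.png

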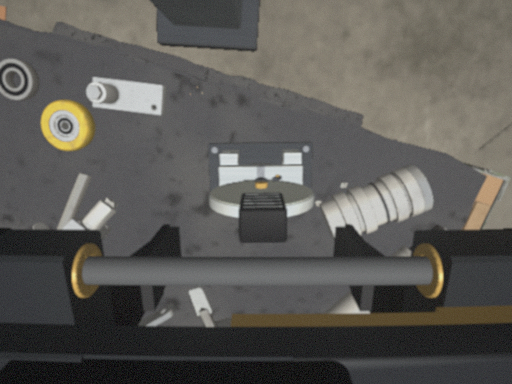

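Call:
step_arm([
  [[0,0.003,0.025],[0,-0.004,-0.01]],
  [[0,0.0035,0.045],[0,-0.004,-0.01]],
  [[0,0.0035,0.06],[0,-0.004,-0.01]],
  [[0,0.0035,0.068],[0,-0.004,-0.01]],
  [[0,0.0035,0.068],[0,-0.004,-0.01]],
])

```text
time: 3.5
ee_pos: [0.4503, 0.2049, 0.163]
eef_rot: [-0.038, 0.999, -0.001, -0.0]
ft_force: [0.2, 0.5, 0.1]
width: 0.0866
```

Run:
```python
from bench import r
from h import *
s=r.read_state(); go(s,[.4505,.205,.162],tool(94.4));print(s["ft_force"])
c=r.camera("wrist");cv2.imwrite("pics/w5.png",c["pixels"]);
```

```text
pos [0.4503 0.2049 0.163 ] q [-3.810e-02  9.993e-01 -7.000e-04 -2.000e-04] shift [-0.0002  0.0001  0.001 ] turn [-0.0013 -0.0004 -0.0006]
[0.15511999 0.50477813 0.1353762 ]
```

View pics/w5.png

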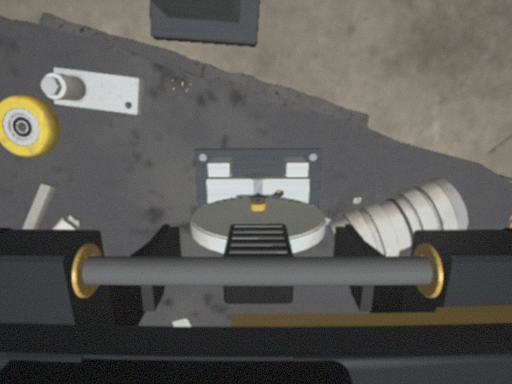

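The wrist view shows the grip centred between the pads, at columns 225–292. I'll close the fingers on it.

Call:
step_arm([
  [[0,0,0],[0,0,0]],
  [[0,0,0],[0,0,0]],
  [[0,0,0],[0,0,0]],
  [[0,0,0],[0,0,0]],
  [[0,0,0],[0,0,0]],
], hand=1, grip_force=30)

```text
time: 4.05
ee_pos: [0.4506, 0.2052, 0.1638]
eef_rot: [-0.038, 0.999, -0.001, 0.0]
ft_force: [0.1, 0.1, 0.1]
width: 0.0551
```

Call:
step_arm([
  [[0,0,0],[0,0,0]],
  [[0,0,0],[0,0,0]],
  [[0,0,0],[0,0,0]],
])

```text
time: 4.35
ee_pos: [0.4506, 0.2052, 0.1638]
eef_rot: [-0.038, 0.999, -0.001, 0.0]
ft_force: [0.8, 1.2, -4.1]
width: 0.0317
```

Run:
```python
from bench import r
from h import *
s=r.read_state(); go(s,[.4505,.205,.162],tool(94.4));print(s["ft_force"],s["width"],np.round(s["joint_positions"],2))
```

```text
pos [0.4506 0.2052 0.1638] q [-3.830e-02  9.993e-01 -5.000e-04  3.000e-04] shift [ 0.0001 -0.0002  0.0018] turn [-0.001   0.0006 -0.0002]
[ 0.8441488   1.15831363 -4.0825715 ] 0.0316559340333093 [ 0.3   0.18 -0.88  1.84  0.15  1.19  1.01]
```

Call:
step_arm([
  [[0,0,-0.01],[0,0,0]],
  [[0,0,-0.025],[0,0,0]],
  [[0,0,-0.045],[0,0,0]],
  [[0,0,-0.07],[0,0,0]],
  [[0,0,-0.09],[0,0,0]],
])

```text
time: 4.85
ee_pos: [0.4506, 0.2056, 0.2562]
eef_rot: [-0.038, 0.999, -0.0, 0.001]
ft_force: [0.3, 0.4, -4.2]
width: 0.0318
```

Call:
step_arm([
  [[0,0,-0.01],[0,0,0]],
  [[0,0,-0.01],[0,0,0]],
])

```text
time: 5.05
ee_pos: [0.4512, 0.2061, 0.2682]
eef_rot: [-0.039, 0.999, -0.0, 0.002]
ft_force: [-0.1, 0.0, -3.4]
width: 0.0318
```

Run:
```python
from bench import r
from h import *
s=r.read_state(); go(s,[.42,.15,.30],tool(94.4-54));print(s["ft_force"],s["width"],np.round(s["joint_positions"],2))
c=r.camera("scene");cv2.imwrite("pics/s1.png",c["pixels"]);u=proj(c,s["ee_pos"])[0].astype(int);print(u)
crop(c["pixels"],u[0]-45,u[1]-20,u[0]+45,u[1]+70,6,"pics/s1c.png")
```

```text
pos [0.4512 0.2061 0.2682] q [-3.850e-02  9.993e-01 -1.000e-04  2.400e-03] shift [ 0.0352 -0.0536 -0.032 ] turn [0.002  0.0046 0.9427]
[-0.14126632  0.02753122 -3.42442591] 0.031834673690470786 [ 0.33  0.09 -0.89  1.69  0.07  1.4   1.08]
[198 197]
```

View pics/s1c.png

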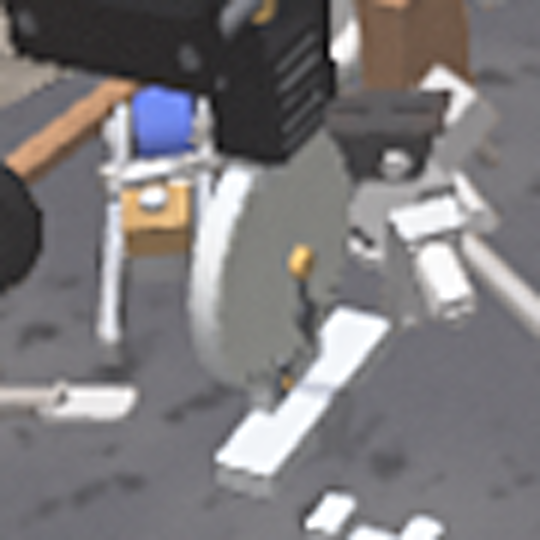

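Call:
step_arm([
  [[0.01,0.02,-0.01],[0,0.002,0.14]],
  [[0.02,0.04,-0.02],[0,0.003,0.28]],
  [[0.03,0.06,-0.03],[0,0.004,0.42]],
  [[0.044,0.075,-0.04],[0,0.004,0.56]],
  [[0.044,0.079,-0.05],[0,0.004,0.7]],
])

```text
time: 5.6
ee_pos: [0.398, 0.2831, 0.316]
eef_rot: [0.307, 0.952, -0.0, -0.001]
ft_force: [-0.5, -0.7, -4.1]
width: 0.0319
```

Call:
step_arm([
  [[0,0,0],[0,0,0.14]],
  [[0,0,0],[0,0,0.28]],
  [[0,0,0],[0,0,0.28]],
  [[0,0,0],[0,0,0.28]],
  [[0,0,0],[0,0,0.28]],
])

```text
time: 6.1
ee_pos: [0.3979, 0.2829, 0.3155]
eef_rot: [0.436, 0.9, -0.001, -0.001]
ft_force: [0.4, -0.2, -4.2]
width: 0.0314
```

Call:
step_arm([
  [[0,0,0],[0,0,0]],
  [[0,0,0],[0,0,0]],
  [[0,0,0],[0,0,0]],
  [[0,0,0],[0,0,0]],
  [[0,0,0],[0,0,0]],
])

```text
time: 6.6
ee_pos: [0.398, 0.2829, 0.3156]
eef_rot: [0.436, 0.9, -0.001, -0.001]
ft_force: [0.0, 0.2, -4.2]
width: 0.0318
```

Run:
```python
from bench import r
from h import *
s=r.read_state(); go(s);print(s["ft_force"],s["width"],np.round(s["joint_positions"],2))
c=r.camera("scene");cv2.imwrite("pics/s2.png",c["pixels"]);u=proj(c,s["ee_pos"])[0].astype(int);print(u)
np.savez("s2.npz",E=c["extrinsics"],p=s["ee_pos"],q=s["eef_rot"])
crop(c["pixels"],u[0]-50,u[1]-20,u[0]+50,u[1]+80,6,"pics/s2c.png")
```

```text
pos [0.398  0.2829 0.3156] q [ 4.356e-01  9.001e-01 -8.000e-04 -1.300e-03] shift None turn None
[ 0.01827445  0.22321936 -4.16306025] 0.03179103488036064 [ 0.19  0.05 -0.92  1.61  0.04  1.5  -0.06]
[196 203]
```

View pics/s2c.png

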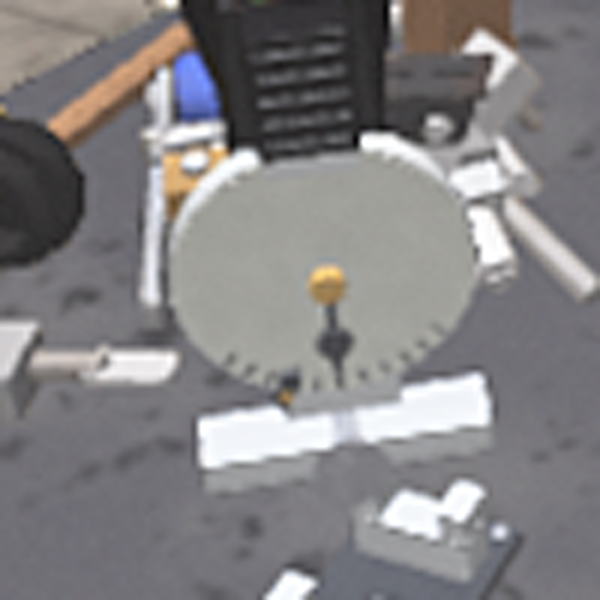

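The dial now faces the scene camera. In the crop the hub is at (327,284), the pointer tip at (342,385), and the dark tab with an orange mark at about (288,388), on the gauge's +y side. Next I'll measure the tab angle by casting rays onto the dial plane.

Run:
```python
from bench import r
from h import *
np.set_printoptions(precision=4,suppress=True)
z=np.load("s2.npz");c=r.camera("scene");im=cv2.imread("pics/s2.png")
q=R.from_quat(z["q"]);Rt=q.as_matrix()
# gauge axes: z=-tool z, y=tool y, x=y×z
G=np.c_[np.cross(Rt[:,1],-Rt[:,2]),Rt[:,1],-Rt[:,2]];O=z["p"]-.1338*G[:,2]
m=lambda p:(np.array(p,float)+.5)/6-.5+np.array((146,183))
pts={"tip":(342,385),"neck":(333,310),"blob":(336,345),"tab_out":(286,398),"tab_in":(292,378),"dialL":(170,270),"dialR":(478,265),"dialbot":(330,404)}
for xf in (-.004,-.008,-.012,-.016):
    print(xf)
    for k,p in pts.items():
        o,d=ray(c,[m(p)]); o=(o-O)@G; d=d[0]@G; P=o+d*((xf-o[0])/d[0])
        print("  ",k,(P*1e3).round(1),"ang about 74mm",np.arctan2(P[1],.074-P[2]).round(3))
crop(im,146+30,183+45,146+75,183+75,16,"pics/s2cc.png")
```

```text
-0.004
   tip [-4.  -1.3 32.6] ang about 74mm -0.032
   neck [-4.  -1.6 64. ] ang about 74mm -0.157
   blob [-4.  -1.1 49.6] ang about 74mm -0.044
   tab_out [-4.  17.2 30.7] ang about 74mm 0.378
   tab_in [-4.  14.4 38.7] ang about 74mm 0.386
   dialL [-4.  46.5 88.9] ang about 74mm 1.88
   dialR [ -4.  -49.2  73.6] ang about 74mm -1.563
   dialbot [-4.   3.4 25.3] ang about 74mm 0.069
-0.008
   tip [-8.  -1.3 35.9] ang about 74mm -0.035
   neck [-8.  -1.6 67.1] ang about 74mm -0.229
   blob [-8.  -1.1 52.8] ang about 74mm -0.052
   tab_out [-8.  17.1 34. ] ang about 74mm 0.404
   tab_in [-8.  14.2 42. ] ang about 74mm 0.418
   dialL [-8.  46.1 91.8] ang about 74mm 1.939
   dialR [ -8.  -48.9  76.7] ang about 74mm -1.625
   dialbot [-8.   3.3 28.7] ang about 74mm 0.073
-0.012
   tip [-12.   -1.3  39.3] ang about 74mm -0.039
   neck [-12.   -1.6  70.2] ang about 74mm -0.407
   blob [-12.   -1.1  56. ] ang about 74mm -0.062
   tab_out [-12.   16.9  37.4] ang about 74mm 0.433
   tab_in [-12.   14.1  45.3] ang about 74mm 0.456
   dialL [-12.   45.8  94.8] ang about 74mm 1.997
   dialR [-12.  -48.6  79.7] ang about 74mm -1.688
   dialbot [-12.    3.3  32.1] ang about 74mm 0.078
-0.016
   tip [-16.   -1.4  42.6] ang about 74mm -0.043
   neck [-16.   -1.6  73.4] ang about 74mm -1.204
   blob [-16.   -1.1  59.3] ang about 74mm -0.077
   tab_out [-16.   16.8  40.8] ang about 74mm 0.467
   tab_in [-16.   14.   48.6] ang about 74mm 0.503
   dialL [-16.   45.4  97.7] ang about 74mm 2.052
   dialR [-16.  -48.3  82.8] ang about 74mm -1.751
   dialbot [-16.    3.2  35.5] ang about 74mm 0.084
```

View pics/s2cc.png

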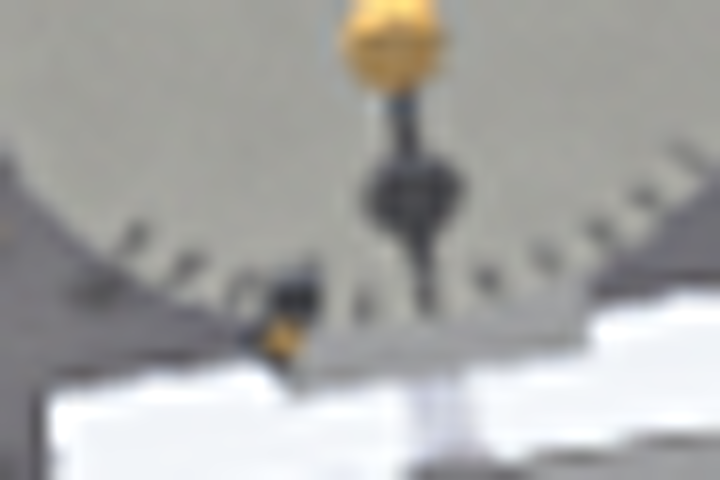

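Run:
```python
from bench import r
from h import *
np.set_printoptions(precision=4,suppress=True)
z=np.load("s2.npz");c=r.camera("scene")
Rt=R.from_quat(z["q"]).as_matrix()
G=np.c_[np.cross(Rt[:,1],-Rt[:,2]),Rt[:,1],-Rt[:,2]];O=z["p"]-.1338*G[:,2]
m=lambda p:(np.array(p,float)+.5)/16-.5+np.array((176,228))
T=[(133,237),(185,267),(240,290),(365,305),(485,283),(545,262),(600,232),(645,198),(685,153)]
X=dict(tab_in=(298,268),tab_mid=(292,300),orange=(283,338),tip=(428,312),bob=(413,192))
def on(p,xf):
    o,d=ray(c,[m(p)]); o=(o-O)@G; d=d[0]@G; return o+d*((xf-o[0])/d[0])
for xf in (-.002,-.005,-.008):
    P=np.array([on(p,xf) for p in T])
    A=np.c_[P[:,1:],np.ones(len(P))];s=np.linalg.lstsq(A,(P[:,1:]**2).sum(1),rcond=None)[0];cy,cz=s[:2]/2;rad=np.sqrt(s[2]+cy**2+cz**2)
    print(xf,"circle",cy,cz,rad)
    for cy2 in (-.0013,):
        # assume centre (cy2, zc) with zc fit
        zc=.074
        an=lambda P:np.arctan2(P[1]-cy2,zc-P[2]).round(3)
        print("  ticks",[an(p) for p in P],"r",[np.hypot(p[1]-cy2,zc-p[2]).round(4) for p in P])
    for k,v in X.items(): 
        p=on(v,xf);print("   ",k,p,an(p),np.hypot(p[1]-cy2,zc-p[2]).round(4))
```

```text
-0.002 circle -0.00032189072044254245 0.07502180180836414 0.0425523013888707
  ticks [np.float64(0.941), np.float64(0.752), np.float64(0.568), np.float64(0.196), np.float64(-0.164), np.float64(-0.355), np.float64(-0.548), np.float64(-0.725), np.float64(-0.924)] r [np.float64(0.0426), np.float64(0.0423), np.float64(0.0424), np.float64(0.0419), np.float64(0.041), np.float64(0.0412), np.float64(0.0412), np.float64(0.0413), np.float64(0.0411)]
    tab_in [-0.002   0.0142  0.0403] 0.432 0.0371
    tab_mid [-0.002   0.0155  0.0354] 0.411 0.0421
    orange [-0.002   0.0173  0.0297] 0.397 0.0481
    tip [-0.002  -0.0006  0.0303] 0.015 0.0437
    bob [-0.002  -0.0008  0.0494] 0.022 0.0246
-0.005 circle -0.00033927748645664024 0.07730099827327121 0.04232317200493691
  ticks [np.float64(0.986), np.float64(0.79), np.float64(0.598), np.float64(0.207), np.float64(-0.174), np.float64(-0.376), np.float64(-0.578), np.float64(-0.764), np.float64(-0.97)] r [np.float64(0.0411), np.float64(0.0405), np.float64(0.0403), np.float64(0.0394), np.float64(0.0386), np.float64(0.0388), np.float64(0.0391), np.floa
[... 263 characters left out ...]
] 0.024 0.0222
-0.008 circle -0.0003566642524706993 0.0795801947381787 0.04209404262100308
  ticks [np.float64(1.034), np.float64(0.832), np.float64(0.632), np.float64(0.219), np.float64(-0.186), np.float64(-0.399), np.float64(-0.612), np.float64(-0.807), np.float64(-1.02)] r [np.float64(0.0396), np.float64(0.0387), np.float64(0.0382), np.float64(0.037), np.float64(0.0361), np.float64(0.0365), np.float64(0.0369), np.float64(0.0376), np.float64(0.0381)]
    tab_in [-0.008   0.014   0.0452] 0.49 0.0326
    tab_mid [-0.008   0.0153  0.0404] 0.459 0.0375
    orange [-0.008   0.017   0.0347] 0.437 0.0434
    tip [-0.008  -0.0007  0.0353] 0.016 0.0387
    bob [-0.008  -0.0008  0.0542] 0.026 0.0198
```

Call:
step_arm([
  [[-0.03,-0.02,-0.015],[0,0,0.03]],
  [[-0.065,-0.042,-0.015],[0,0,0.06]],
  [[-0.102,-0.065,-0.015],[0,0,0.1]],
  [[-0.138,-0.09,-0.015],[0,0,0.14]],
  [[-0.175,-0.112,-0.015],[0,0,0.18]],
])

```text
time: 7.25
ee_pos: [0.4184, 0.0745, 0.3308]
eef_rot: [0.515, 0.857, -0.001, -0.001]
ft_force: [1.1, -0.9, -4.9]
width: 0.0318
```

Run:
```python
from bench import r
from h import *
s=r.read_state(); go(s,[.4447,-.1925,.30],tool(28));print(s["ft_force"],s["width"],np.round(s["joint_positions"],2))
```

```text
pos [0.4184 0.0745 0.3308] q [ 5.155e-01  8.569e-01 -9.000e-04 -8.000e-04] shift [-0.2482 -0.1018  0.0309] turn [-0.0023 -0.0005 -0.001 ]
[ 1.06255838 -0.89362115 -4.88661824] 0.03184319662035759 [ 0.45 -0.14 -0.64  1.73 -0.08  1.53  0.3 ]
```

Call:
step_arm([
  [[-0.045,-0.018,0],[0,0,0]],
  [[-0.09,-0.036,0],[0,0,0]],
  [[-0.135,-0.054,0],[0,0,0]],
  [[-0.175,-0.07,0],[0,0,0]],
  [[-0.21,-0.085,0],[0,0,0]],
])

```text
time: 7.75
ee_pos: [0.4415, -0.1533, 0.3309]
eef_rot: [0.516, 0.857, -0.001, -0.001]
ft_force: [1.2, 0.5, -4.0]
width: 0.0319
```

Run:
```python
from bench import r
from h import *
s=r.read_state(); go(s,[.4447,-.1925,.26],tool(28));print(s["ft_force"],s["width"],np.round(s["joint_positions"],2))
```

```text
pos [ 0.4415 -0.1533  0.3309] q [ 5.160e-01  8.566e-01 -1.000e-03 -7.000e-04] shift [-0.0361 -0.0153  0.0709] turn [-0.0024 -0.0002 -0.0022]
[ 1.20154836  0.54816895 -4.00569982] 0.03190180284248795 [ 0.63 -0.04 -0.38  1.65 -0.01  1.52  0.74]
```

Call:
step_arm([
  [[-0.02,-0.008,0.01],[0,0,0]],
  [[-0.036,-0.0155,0.03],[-0.002,0,0]],
  [[-0.036,-0.0155,0.055],[-0.002,0,0]],
  [[-0.036,-0.0155,0.08],[-0.002,0,0]],
  [[-0.036,-0.0155,0.08],[-0.002,0,0]],
])

```text
time: 8.25
ee_pos: [0.4428, -0.192, 0.2477]
eef_rot: [0.516, 0.857, -0.0, -0.003]
ft_force: [0.0, -0.8, -4.6]
width: 0.032
```

Call:
step_arm([
  [[0,0,0],[0,0,0]],
  [[0,0,0],[0,0,0]],
  [[0,0,0],[0,0,0]],
])

```text
time: 8.55
ee_pos: [0.4434, -0.1921, 0.249]
eef_rot: [0.516, 0.857, -0.0, -0.002]
ft_force: [-0.6, 1.1, -3.7]
width: 0.0319
```

Run:
```python
from bench import r
from h import *
s=r.read_state(); go(s,[.4447,-.1925,.235],tool(28));print(s["ft_force"],s["width"],np.round(s["joint_positions"],2))
c=r.camera("scene");t=r.camera("top");w=r.camera("wrist")
u=proj(c,s["ee_pos"])[0].astype(int);print(u)
Rt=R.from_quat(s["eef_rot"]).as_matrix();O=s["ee_pos"]+.1338*Rt[:,2]
print("origin",O,"proj foot bottom",proj(c,O-[0,0,.015]),"stud top",proj(c,[.4447,-.1925,.082]))
crop(c["pixels"],u[0]-45,u[1]-20,u[0]+45,u[1]+70,6,"pics/s3c.png")
cv2.imwrite("pics/w6.png",w["pixels"]);cv2.imwrite("pics/t6.png",t["pixels"])
```

```text
pos [ 0.4434 -0.1921  0.249 ] q [ 5.159e-01  8.566e-01 -4.000e-04 -2.200e-03] shift [-0.001  0.001  0.014] turn [-0.0029 -0.0034 -0.0021]
[-0.58080813  1.08100817 -3.66652622] 0.03193254005612528 [ 0.66  0.03 -0.35  1.76  0.01  1.36  0.8 ]
[277 137]
origin [ 0.44282739 -0.19190906  0.11517562] proj foot bottom [[276.65856675 180.51790681]] stud top [[276.13767376 185.1675084 ]]
```

View pics/s3c.png

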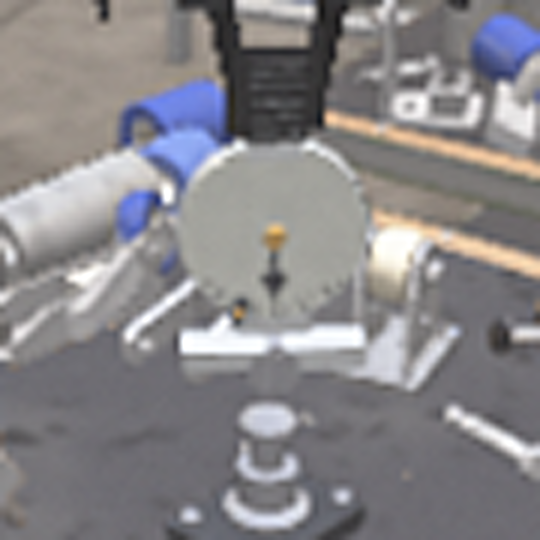

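View pics/w6.png

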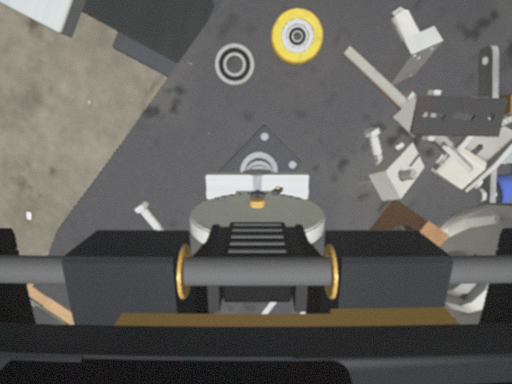

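The foot is above the stud and in line to within about 1–2 mm: beam centre at crop x≈272, stud head at x≈267. I'll lower it gently.

Call:
step_arm([
  [[-0.001,0.001,0.006],[-0.002,-0.003,0]],
  [[-0.001,0.001,0.012],[-0.002,-0.003,0]],
  [[-0.001,0.001,0.016],[-0.002,-0.003,0]],
  [[-0.001,0.001,0.019],[-0.002,-0.003,0]],
  [[-0.001,0.001,0.021],[-0.002,-0.003,0]],
])

```text
time: 9.2
ee_pos: [0.4443, -0.1924, 0.2272]
eef_rot: [0.516, 0.857, -0.0, -0.001]
ft_force: [-1.3, 1.1, -0.3]
width: 0.0316
```

Call:
step_arm([
  [[0,0,0.001],[0,0,0]],
  [[0,0,0.002],[0,0,0]],
  [[0,0,0.003],[0,0,0]],
  [[0,0,0.003],[0,0,0]],
])

```text
time: 9.6
ee_pos: [0.4444, -0.1924, 0.2244]
eef_rot: [0.516, 0.857, -0.0, -0.001]
ft_force: [-0.1, -1.3, -1.2]
width: 0.0315
```

Run:
```python
from bench import r
from h import *
s=r.read_state(); go(s,[.4447,-.1925,.225],tool(28));print(s["ft_force"],s["width"],np.round(s["joint_positions"],2))
```

```text
pos [ 0.4444 -0.1924  0.2244] q [ 5.160e-01  8.566e-01 -3.000e-04 -6.000e-04] shift [-0.0002  0.0002 -0.0006] turn [-0.0012 -0.0008 -0.0022]
[-0.14282512 -1.27404069 -1.22293366] 0.03151666304902123 [ 0.66  0.04 -0.35  1.8   0.02  1.3   0.79]
```

Call:
step_arm([
  [[0,0,0.001],[0,0,0]],
  [[0,0,0.002],[0,0,0]],
  [[0,0,0.002],[0,0,0]],
])

```text
time: 9.9
ee_pos: [0.4445, -0.1924, 0.2224]
eef_rot: [0.516, 0.857, -0.0, -0.001]
ft_force: [-0.3, 1.2, 0.6]
width: 0.0317
```

Run:
```python
from bench import r
from h import *
s=r.read_state(); go(s,[.4447,-.1925,.224],tool(28))
F=[]
for i in range(5):
    c=r.camera("scene");F.append(r.read_state()["ft_force"])
print(np.round(F,1),np.mean(F,0))
u=(277,137)
crop(c["pixels"],u[0]-45,u[1]-20,u[0]+45,u[1]+70,6,"pics/s4c.png")
```

```text
pos [ 0.4445 -0.1924  0.2224] q [ 5.160e-01  8.566e-01 -3.000e-04 -6.000e-04] shift [-0.0002  0.0002 -0.0016] turn [-0.0011 -0.0007 -0.0022]
[[-0.2  0.1 -0.5]
 [-1.3  0.6 -0.5]
 [ 0.2  0.6  0.5]
 [-0.5  0.7  0.1]
 [-0.6  0.5 -0.3]] [-0.46702312  0.49045603 -0.13340573]
```

View pics/s4c.png

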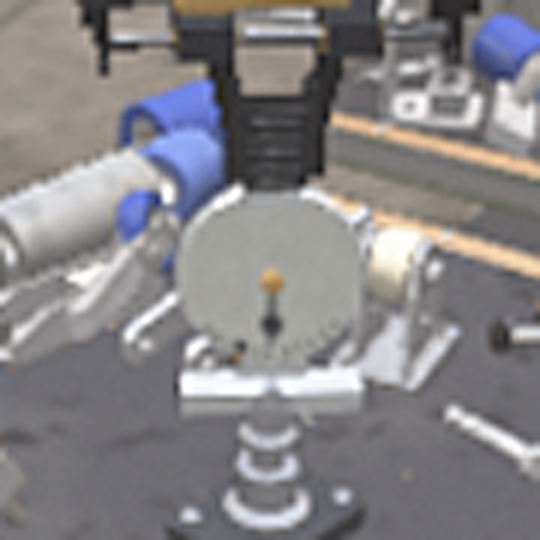

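Call:
step_arm([
  [[0,0.0054,0.0001],[0.04,0,0]],
  [[0,0.0107,0.0004],[0.08,0,0]],
  [[0,0.016,0.001],[0.12,0,0]],
  [[0,0.0213,0.0017],[0.16,0,0]],
  [[0,0.0266,0.0027],[0.2,0,0]],
])

```text
time: 10.65
ee_pos: [0.4681, -0.1805, 0.2198]
eef_rot: [0.514, 0.852, -0.087, -0.052]
ft_force: [-1.6, -0.6, 0.3]
width: 0.032
```

```bash
cat >> h.py <<'E'
def rep(s,want,O=np.array([.4445,-.1924,.0886]),yaw=28):
    q=R.from_quat(s["eef_rot"]);z=q.as_matrix()[:,2]; o=s["ee_pos"]+.1338*z
    print("origin",np.round(o,4),"lean",np.arccos(-z[2]).round(4),"F",np.round(s["ft_force"],1),"w",round(s["width"],4),"j",np.round(s["joint_positions"],2))
    a=np.radians(yaw);T=tool(yaw)*R.from_rotvec([want,0,0]); p=O-.1338*T.as_matrix()[:,2]
    go(s,p,T)
E
python3 - <<'E'
from bench import r
from h import *
rep(r.read_state(),.375)
E
```

```text
origin [ 0.4442 -0.1931  0.0888] lean 0.203 F [-1.6 -0.6  0.3] w 0.032 j [ 0.54  0.2  -0.4   1.66  0.2   1.47  0.59]
pos [ 0.4681 -0.1805  0.2198] q [ 0.5136  0.852  -0.0868 -0.0523] shift [0.0006 0.0235 0.002 ] turn [ 0.172  -0.0007 -0.0027]
```

Call:
step_arm([
  [[0.0002,0.0054,0.0001],[0.04,0,0]],
  [[0.0004,0.0109,0.0004],[0.08,0,0]],
  [[0.0006,0.0164,0.001],[0.12,0,-0.002]],
  [[0.0006,0.0213,0.0017],[0.155,0,-0.002]],
  [[0.0006,0.0235,0.002],[0.172,0,-0.002]],
])

```text
time: 11.15
ee_pos: [0.4887, -0.1689, 0.2126]
eef_rot: [0.506, 0.842, -0.16, -0.096]
ft_force: [2.0, 0.2, 0.5]
width: 0.032
```

Call:
step_arm([
  [[0,0,0],[0,0,0]],
  [[0,0,0],[0,0,0]],
  [[0,0,0],[0,0,0]],
  [[0,0,0],[0,0,0]],
  [[0,0,0],[0,0,0]],
])

```text
time: 11.65
ee_pos: [0.4885, -0.1691, 0.2129]
eef_rot: [0.506, 0.842, -0.16, -0.096]
ft_force: [0.2, 1.4, -0.1]
width: 0.032
```

Call:
step_arm([
  [[0,0,0],[0,0,0]],
  [[0,0,0],[0,0,0]],
  [[0,0,0],[0,0,0]],
  [[0,0,0],[0,0,0]],
  [[0,0,0],[0,0,0]],
])

```text
time: 12.15
ee_pos: [0.4886, -0.1691, 0.2129]
eef_rot: [0.506, 0.842, -0.16, -0.096]
ft_force: [1.1, 0.1, 0.1]
width: 0.0317
```

Run:
```python
from bench import r
from h import *
rep(r.read_state(),.375)
F=[];I=[]
for i in range(6):
    c=r.camera("scene");F.append(r.read_state()["ft_force"]);I.append(c["pixels"].astype(float))
print(np.mean(F,0)); im=np.mean(I,0).astype(np.uint8)
cv2.imwrite("pics/s5.png",im)
crop(im,232,117,322,207,6,"pics/s5c.png"); crop(im,255,148,300,184,16,"pics/s5cc.png")
```

```text
origin [ 0.4453 -0.1921  0.0884] lean 0.375 F [1.1 0.1 0.1] w 0.0317 j [ 0.43  0.35 -0.41  1.53  0.32  1.62  0.47]
pos [ 0.4886 -0.1691  0.2129] q [ 0.5061  0.8421 -0.1598 -0.096 ] shift [ 0.0001 -0.0009  0.0001] turn [ 0.     -0.0001 -0.0001]
[ 0.93885174  0.09995818 -0.07699872]
```

View pics/s5c.png

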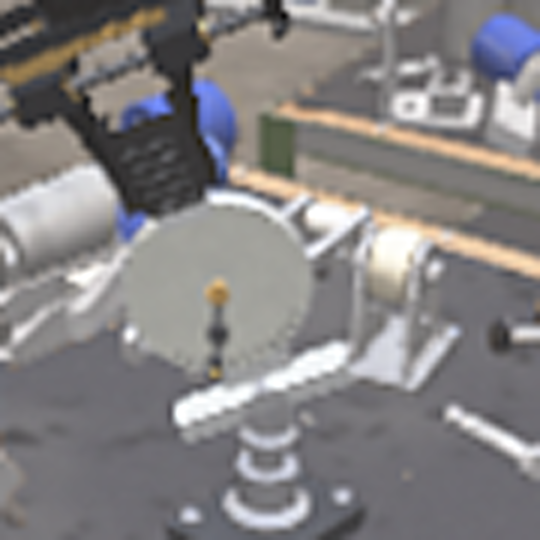

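View pics/s5cc.png

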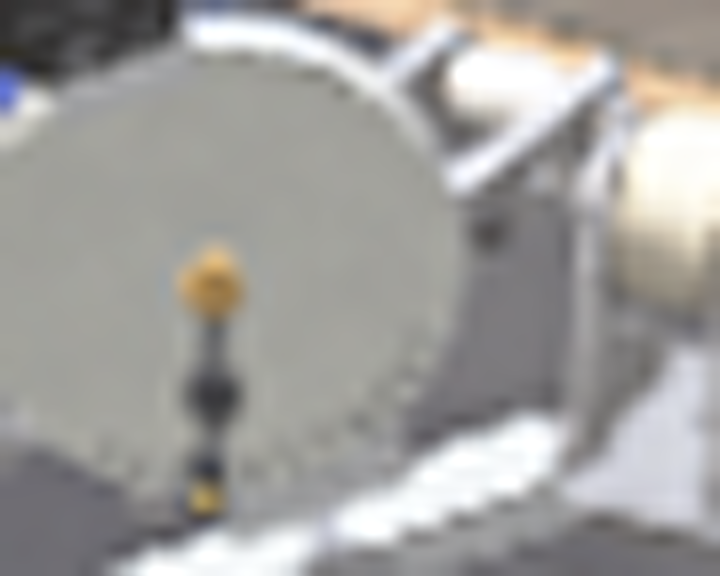

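The crop shows the hub at (212,285), the bob at (213,393) and the tab's orange mark at (206,498), so the pointer lies over the tab. I'll work out the remaining difference, allowing for parallax.

Run:
```python
from bench import r
from h import *
np.set_printoptions(precision=1,suppress=True)
s=r.read_state();c=r.camera("scene")
Rt=R.from_quat(s["eef_rot"]).as_matrix()
G=np.c_[np.cross(Rt[:,1],-Rt[:,2]),Rt[:,1],-Rt[:,2]];O=s["ee_pos"]-.1338*G[:,2]
P=lambda x,rr,a:(proj(c,O+G@np.array([x,rr*np.sin(a),.074-rr*np.cos(a)]))[0]-[255,148]+.5)*16-.5
for x in(-.008,-.011): print("hub",x,P(x,0,0),"bob",P(x,.022,.375),"tip",P(x,.036,.375))
for a in (.33,.35,.375,.4,.42): print(a,"tab r38",P(-.002,.038,a),"r45",P(-.002,.045,a),"r50",P(-.002,.050,a))
# bright-orange tab centroid
im=cv2.imread("pics/s5.png").astype(int);h=im[148:184,255:300]
w=np.clip(h[:,:,2]-h[:,:,0]-40,0,None);
for y0,y1 in((10,22),(27,36)):
    ww=w[y0:y1,5:22];yy,xx=np.mgrid[y0:y1,5:22];print("orange",((xx*ww).sum()/ww.sum()+.5)*16-.5,((yy*ww).sum()/ww.sum()+.5)*16-.5)
```

```text
hub -0.008 [209.6 295.4] bob [209.8 394.8] tip [210. 457.]
hub -0.011 [210.4 302.6] bob [210.6 402.2] tip [210.8 464.5]
0.33 tab r38 [217.  450.4] r45 [218.6 481. ] r50 [219.8 502.7]
0.35 tab r38 [213.2 450.6] r45 [214.1 481.2] r50 [214.8 503. ]
0.375 tab r38 [208.4 450.8] r45 [208.5 481.5] r50 [208.5 503.2]
0.4 tab r38 [203.6 450.9] r45 [202.8 481.6] r50 [202.3 503.3]
0.42 tab r38 [199.8 450.9] r45 [198.3 481.6] r50 [197.2 503.3]
orange 210.8587786259542 282.22773536895676
orange 204.83333333333334 503.5
```

Both readings put the tab at about 0.38–0.39 rad and the lean is 0.375, well inside 0.06. The stud force of about 4 N puts it mid-travel. I'll hand the job in.

Run:
```python
from bench import r
print(r.read_state()["time"],r.close_job())
```

```text
the job is handed in; nothing more can be done
12.5 None
```

I handed the job in at 12.5 s. The gauge is standing on the stud, leaned over so that its pointer sits on the index tab, with the gripper still holding it. The hand-in reported no verdict.

I lifted the gauge by the grip and turned the dial towards the scene camera to read the tab. I then stood the foot on the stud, pressed it upright for about half a second, and rocked it about the foot's axis.

| Last check | Result |
|---|---|
| Lean of the gauge | 0.375 rad |
| Index tab angle, from the images | 0.37–0.38 rad before rocking, about 0.39 afterwards; limit is 0.06 rad from the pointer |
| Foot to stud middle, from arm pose and camera estimate | about 1 mm (limit 10 mm) |
| Finger opening | 32 mm, the width of the grip |
| Stud force | about 4 N |

**Stud travel:** the two estimates disagreed. The force suggests about 5.5 mm, and the arm's height suggests about 8.5 mm. Both are inside the 2–14 mm range.

**Bystanders:** I did not re-measure them at the end. The arm was not moved near either one, and no picture showed contact.

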